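# Shut the small parts chest

### The arm

A 7-joint arm with a two-finger parallel gripper is mounted at the origin on a cart in front of the work surface, level with it; the furniture and walls round the work are solid. World frame = base frame: x ahead of the robot, y to its left, z up, the work surface at z = 0. Lengths are in mm, angles in rad, forces in N, time in s.
With the tool pointing down it reaches from about 400 to 875 mm from the base axis. Payload 4.4 kg.
Tool frame: the origin (TCP) lies at the very end of the fingers, on their centre line; the grasp point (between the pads) lies 19 mm behind it; z points along the fingers, y is the line along which they close (so a half turn about z gives the same grasp; the last joint's range is limited). The gripper opens to 85 mm and grips with 20 to 120 N. Pads are 22 mm wide; open, the fingers measure 114 mm over their backs; the gripper's body (76 mm by 85 mm) begins 54 mm behind the grasp point. The pads swing forward as they close: fully open they stand 13 mm farther back than shut.
Start: joints at [1.104, 0.628, 0.038, 1.517, -0.027, 0.996, -0.02], TCP at [253.629, -598.49, 231.313] pointing down, gripper open.
Joint ranges: [-3.06, 3.06], [-0.37, 2.12], [-1.25, 1.32], [0.18, 2.47], [-1.1, 4.24], [0.23, 1.98], [-2.94, 2.94]. Speed limits (rad/s): [2.57, 2.57, 3.14, 3.14, 3.14, 3.14, 3.14].

### API

Orientations are given as [roll, pitch, yaw] about the fixed x, y, z axes, in that order (R = Rz(yaw) Ry(pitch) Rx(roll)).
In Python, from cell import monitor, viewer, workorder gives the robot as it stands.
- The arm moves only by the tool arm_command, never from a script. Its argument "series" is one flat list of numbers, 5 for each row, row after row: the opening in per cent of the stroke, from 0 (shut) to 100 (fully open), then the shift along the tool's x, y, z in cm, then the turn about the tool's z in degrees. In form: [claw, x, y, z, roll, claw, x, y, z, roll, ...]. A call has exactly 5 rows; each row is the pose to reach, as a shift and turn from the pose commanded when the call began, along the tool's axes at that moment; what a row does not reach only later rows make up. A row lasts 1/12 s, in which the tool goes at most 41.7 mm and 7.16 degrees, less where a joint would pass 70% of its speed; a pose out of reach is approached as far as the arm can. A call with a gripper value outside its range is refused whole. The fingers move at their own pace and stop on an object; the grip force is fixed at half the most. Time passes only in rows, so rows that repeat a pose let the fingers close, or fill a call up. It gives the time, the measured TCP pose, the force, the opening and the grip force at its end, in the units of the state.
- monitor.read_state(): the state, without advancing time (a new reading comes with each control period).
- viewer.get_image(name): name is "scene" or "top" or "wrist"; returns (picture, depth): 400x640x3 uint8, red, green, blue; 400x640 float32, mm along the optical axis (not along the pixel's ray), 0 where there is no reading.
- viewer.camera_model(name): a dict with "mtx" (3x3 intrinsics, pixels), "R" (3x3) and "t" (3): a world point X has camera coordinates R X + t. Camera axes: x right, y down, z forward; pixel columns grow to the right and rows downward; lengths in mm; the calibration is good to about 2 mm. A picture is of the moment at which its call begins: read the wrist's pose just before it. camera_model takes no time and is no camera call; for the wrist camera it gives the pose at the moment of the call.
- workorder.finish_job(): hands the job in; it is judged then, once.
The state is a dict: "clock": time; "qpos": joint angles; "qd": joint speeds; "tau": joint torques, N m; "eef_pos": TCP position; "tool_rot": TCP orientation; "force": force on the tool from outside, world axes, zero at the start; "torque": the same for the moment, N m; "width": finger opening in mm; "gripper_force": force on a finger pad.
Only numpy, scipy, OpenCV 4.12 (cv2) and the standard library are available. Lean on these libraries where they do the work, as an engineer would, in place of code of your own. Each camera call takes 0.05 s, during which the arm holds its last target. There are 200 camera calls.

### The job

Close up the small steel parts chest: push both of its open drawers fully shut, and only then swing its lid over and press it fully shut, without slamming it. Do it all by pushing with the fingertips: grip and lift nothing, and leave the small things that stand round the chest where they are.

Things in the scene. Friction and masses are not known exactly. Their poses are not given: they have to be found in the camera images.
- chest: Low grey sheet-steel parts chest, fixed to the table: 120 mm deep (its x), 240 mm wide (its y), 80 mm high without the lid. Origin: centre of its underside. Its front, with the two drawers side by side, faces its own -x, roughly toward the robot; its +y is its left as seen from the robot. On top a shallow open parts tray, which the lid covers.
- left_drawer (a joint): How far the left drawer (+y side) stands out of the chest toward the chest's -x, in m: 0 is fully shut (there is a stop), it starts 0.025 to 0.055. About 2 N of friction, it stays where it is left.
- left_drawer_front (a point): Centre of the front face of the left drawer (moves with it). The face is 114 mm wide and 42 mm high, this point is 30 mm above the table; when shut the face stands 6 mm in front of the carcass, so a finger can push it home. A steel ledge 70 mm wide sticks out 7 mm along its foot, its top 15 mm above the table. Axes as the chest's.
- left_drawer_plate (a point): Centre of the left drawer's front plate (6 mm thick, so 3 mm behind its face); axes as the chest's.
- right_drawer (a joint): The same for the right drawer (-y side): m out of the chest, 0 is fully shut, starts 0.025 to 0.055.
- right_drawer_front (a point): Centre of the front face of the right drawer; the same sizes as the left one.
- right_drawer_plate (a point): Centre of the right drawer's front plate (6 mm thick); axes as the chest's.
- lid (a joint): Opening angle of the lid, rad: 0 is fully shut (flat on the chest), 1.57 upright; it starts 1.35 to 1.7. The hinge is stiff (0.3 N m): the lid stays at whatever angle it is left and has to be pushed all the way down, with about 2 to 6 N near its free edge.
- chest_hinge (a point): Middle of the lid's hinge line, along the chest's y at its back top edge, 60 mm behind the chest's centre and 80 mm above the table.
- lid_edge (a point): Middle of the lid's free edge, on its outer face (the face that is on top when shut). The lid is a plate 244 mm wide; the free edge lies 128 mm from the hinge line, the outer face 8 mm off the hinge line. The point turns with the lid: z points out of the outer face, x from the free edge to the hinge. Open, the edge is about 210 mm above the table; push on the outer face, from behind, toward the robot and then down.
- lid_plate (a point): Centre of the lid plate (6 mm thick); axes as lid_edge.
- ceramic_cup: Reddish-brown ceramic nozzle cup, 24 mm across and 40 mm high, standing upright beside the chest's left front corner; loose, to be left alone. Origin: centre of its underside.
- spacer_ring: Steel ring 48 mm across, 18 mm high, lying left of the chest; loose, to be left alone. Origin: centre of its underside.
- standing_bolt: Steel bolt standing on its head, 22 mm across and 48 mm high, by the chest's right front corner; loose, to be left alone. Origin: centre of its underside.
- flat_block: Plain steel block 55 x 30 x 26 mm right of the chest; loose, to be left alone. Origin: centre of its underside.

How it is judged:
By the outcome, as a careful person would: the job done as asked, in the order asked, and still so for the second after the job is handed in, with the robot touching nothing.
It also fails if it takes over 54 s, if anything falls off the work surface, if the arm or the gripper's body presses on something with over 40 N, if the wrist force passes 120 N, or if a joint passes its speed limit or range.

## Working session

There is one attempt and no reset: what is moved stays moved. The work goes in short steps, Python scripts to look and compute and a tool call to move; the robot and the scene stay as the last step left them, time stands still between calls to the robot, and variables do not carry over. Pictures are saved under pics/ and viewed, at most 10 in all, crops included, and the job is handed in when it is done.

Besides the shell and the picture viewer there is one more tool, called after "Emit:" as a command line: name --argument value ..., lists and objects as JSON in quotes. arm_command: Moves the arm, as the interface text tells. Its arguments: {"type":"object","properties":{"series":{"type":"array","items":{"type":"number"}}},"required":["series"]}

```bash
mkdir -p pics; ls; cat > h.py <<'E'
import numpy as np, cv2
from cell import monitor, viewer, workorder
def cloud(name):
    im,d=viewer.get_image(name); c=viewer.camera_model(name)
    v,u=np.mgrid[:400,:640]; K=np.array(c["mtx"])
    p=np.stack([(u-K[0,2])/K[0,0]*d,(v-K[1,2])/K[1,1]*d,d],-1)
    P=(p-np.array(c["t"]).ravel())@np.array(c["R"]); P[d==0]=np.nan
    return im,P
E
python3 - <<'E'
from h import *
print(monitor.read_state())
for n in("scene","top"):
    im,P=cloud(n); cv2.imwrite(f"pics/{n}1.png",im[...,::-1]); np.save(f"{n}1.npy",P)
E
```

```text
pics
{'clock': 0.0, 'qpos': array([ 1.10419178,  0.62931886,  0.03844378,  1.51838707, -0.02700536,
        0.99624372, -0.02000951]), 'qd': array([ 0.00064403, -0.00098686, -0.0001392 , -0.00154193,  0.00029184,
        0.00129257, -0.00015669]), 'tau': array([ 2.10761386e-04, -5.63398433e+01,  1.22640945e+00, -1.93445438e+01,
        1.10722653e-02,  1.02954419e-02, -1.09076844e-06]), 'eef_pos': array([ 253.39108923, -597.90893025,  230.40066315]), 'tool_rot': array([-3.13975376e+00,  1.95253269e-05,  4.00790231e-01]), 'force': array([ 0.44290355, -0.33176934,  0.53275966]), 'torque': array([ 0.03637433, -0.01578651, -0.07292135]), 'gripper_force': 0.0, 'width': 85.41600333947552}
```

View pics/top1.png

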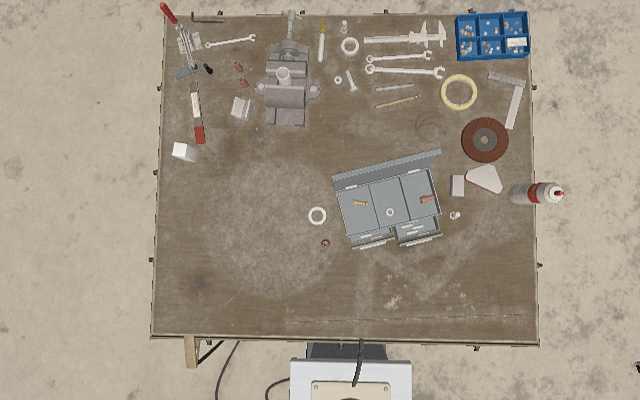

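View pics/scene1.png

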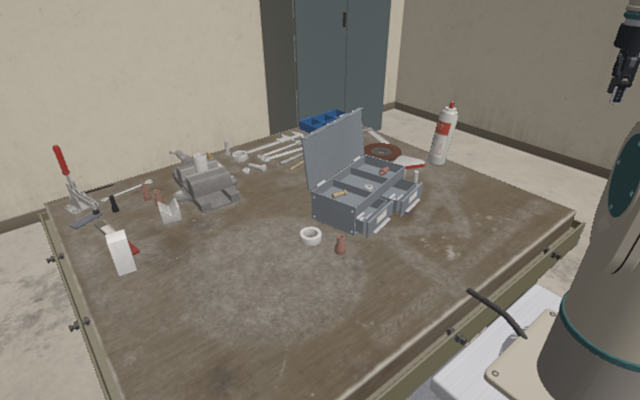

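Top view: chest at about (388,205), hinge/lid along (333,180)-(440,152), open drawers at (372,240) and (417,233). The ring is at (317,215), cup (325,243), bolt (455,215), block (457,185). Scene view: the lid is about upright and both drawers are open.

```bash
python3 - <<'E'
from h import *
P=np.load("top1.npy"); 
for n,(u,v) in dict(ring=(312,215),cup=(325,243),bolt=(455,215),block=(457,185),ldr=(372,243),rdr=(418,238),lidL=(334,181),lidR=(438,152)).items():
    print(n,np.nanmedian(P[v-1:v+2,u-1:u+2].reshape(-1,3),0).round())
A=P[140:255,325:450].reshape(-1,3)
S=A[(A[:,2]>74)&(A[:,2]<85)]
r=cv2.minAreaRect(S[:,:2].astype(np.float32)); print("rim",r,len(S)); print(cv2.boxPoints(r).round())
L=A[A[:,2]>100]; c=L.mean(0); print("lid n",np.linalg.svd(L-c)[2][2],c)
lo=L[L[:,2]>195]; print("lid top",len(lo),lo[:,2].max()); r2=cv2.minAreaRect(lo[:,:2].astype(np.float32));print(cv2.boxPoints(r2).round())
# yaw from lid
vx,vy,x0,y0=cv2.fitLine(lo[:,:2].astype(np.float32),cv2.DIST_HUBER,0,.01,.01).ravel(); 
yaw=np.arctan2(vy,vx)-np.pi/2; yaw=(yaw+np.pi/2)%np.pi-np.pi/2; print("yaw lid",yaw)
# scene-cloud
Q=np.load("scene1.npy").reshape(-1,3)
c0=np.array(r[0]); 
for nm,B in(("top",A),("scene",Q)):
  for ya in (yaw,):
    R=np.array([[np.cos(ya),np.sin(ya)],[-np.sin(ya),np.cos(ya)]])
    q=(B[:,:2]-c0)@R.T; z=B[:,2]
    for s,(a,b) in dict(L=(15,105),R=(-105,-15)).items():
        k=(q[:,1]>a)&(q[:,1]<b)&(q[:,0]<-50)&(q[:,0]>-140)
        for zl,zh in((20,48),(48,60),(72,86)):
            m=k&(z>zl)&(z<zh); print(nm,s,zl,m.sum(),np.percentile(q[m,0],[2,10,50,90]).round(1) if m.sum() else '')
    m=(abs(q[:,1])<150)&(abs(q[:,0])<110)&(z>74)&(z<86)
    print(nm,"rim ext",np.percentile(q[m],[1,99],axis=0).round(1))
    m=(abs(q[:,1])<150)&(q[:,0]>30)&(q[:,0]<140)&(z>100)
    pts=np.c_[q,z][m]; c=pts.mean(0); print("lid",c.round(1),np.linalg.svd(pts-c,full_matrices=False)[2][2].round(3), pts.max(0).round(1),pts.min(0).round(1))
E
```

```text
ring [531. 106.   1.]
cup [457.  70.   0.]
bolt [ 534. -264.   44.]
block [ 613. -275.   24.]
ldr [460. -52.  48.]
rdr [ 474. -170.   37.]
lidL [603.  45. 165.]
lidR [ 664. -180.  207.]
rim ((565.0579223632812, -88.46818542480469), (123.44347381591797, 240.26243591308594), 15.022305488586426) 460
[[ 474.   12.]
 [ 537. -220.]
 [ 656. -188.]
 [ 594.   44.]]
lid n [-0.96104688 -0.2543632   0.10811222] [633.95778887 -69.82125373 170.1736616 ]
lid top 690 211.55723286440448
[[ 600.   47.]
 [ 662. -188.]
 [ 676. -185.]
 [ 614.   51.]]
yaw lid 0.2584331
top L 20 107 [-95.5 -92.1 -78.7 -69. ]
top L 48 191 [-93.9 -92.6 -57.  -51.5]
top L 72 47 [-61.4 -61.3 -60.1 -58.9]
top R 20 188 [-115.1 -109.2  -97.9  -70.4]
top R 48 192 [-114.8 -113.3  -57.3  -51.7]
top R 72 47 [-61.5 -60.9 -59.7 -58.6]
top rim ext [[ -61.4 -119.5]
 [  61.5  119.8]]
lid [ 71.4   0.4 170.2] [-0.994 -0.     0.108] [ 82.6 122.1 211.6] [  62.5 -121.5  100. ]
scene L 20 285 [-96.  -95.2 -93.6 -77.8]
scene L 48 140 [-94.4 -93.9 -88.8 -60.5]
scene L 72 86 [-62.3 -61.9 -60.7 -58.8]
scene R 20 241 [-116.3 -115.8 -114.   -78.6]
scene R 48 102 [-115.3 -114.5 -109.7  -60.5]
scene R 72 56 [-62.2 -61.7 -60.9 -59.7]
scene rim ext [[ -62.1 -119.4]
 [  63.   122.6]]
lid [ 70.6  15.2 155.9] [-0.994  0.001  0.113] [ 82.5 124.6 208.9] [  60.  -122.4  100. ]
```

Emit:
arm_command --series '[0, 2.5, -2.3, 0, 2, 0, 5.3, -4.9, 0, 4, 0, 8.1, -7.5, 0, 6, 0, 10.9, -10.1, 0, 8, 0, 13.7, -12.7, 0, 8]'

```text
clock: 0.52
eef_pos: [330.4, -426.2, 230.9]
tool_rot: [-3.141, 0.0, 0.259]
force: [1.3, 0.4, 0.4]
width: 25.5
gripper_force: 0.0
```

```bash
cat >> h.py <<'E'
def chest(p,ya=0.26,c=(565,-88.5)):
    R=np.array([[np.cos(ya),np.sin(ya)],[-np.sin(ya),np.cos(ya)]])
    return np.r_[R@(np.array(p[:2])-c),p[2]]
def st():
    s=monitor.read_state(); print(s["clock"],"world",s["eef_pos"].round(1),"chest",chest(s["eef_pos"]).round(1),"rpy",s["tool_rot"].round(3),"F",s["force"].round(1),"w",round(s["width"],1))
E
python3 -c "
from h import *
st()"
```

```text
0.5167 world [ 330.4 -426.2  230.9] chest [-313.5 -266.   230.9] rpy [-3.141  0.     0.259] F [1.3 0.4 0.4] w 25.5
```

Emit:
arm_command --series '[0, 2.3, -2.8, 0, 0, 0, 4.6, -5.6, 0, 0, 0, 6.9, -8.4, 0, 0, 0, 9.2, -11.2, 0, 0, 0, 11.5, -14, 0, 0]'

```text
clock: 0.93
eef_pos: [405.4, -261.4, 231.2]
tool_rot: [-3.141, 0.0, 0.261]
force: [1.5, -0.3, -0.7]
width: 0.2
gripper_force: 0.0
```

Emit:
arm_command --series '[0, 2.5, -3, 0.5, 0, 0, 4.5, -5.8, 3, 0, 0, 5.0, -6.6, 7, 0, 0, 5.0, -6.6, 11, 0, 0, 5.0, -6.6, 15, 0]'

```text
clock: 1.35
eef_pos: [437.3, -185.0, 80.2]
tool_rot: [3.141, -0.002, 0.264]
force: [-0.6, -0.7, -0.9]
width: -0.2
gripper_force: 0.0
```

Emit:
arm_command --series '[0, 0, 0, 2.5, 0, 0, 0, 0, 4.2, 0, 0, 0, 0, 5.0, 0, 0, 0, 0, 5.2, 0, 0, 0, 0, 5.2, 0]'

```text
clock: 1.77
eef_pos: [436.5, -186.6, 29.3]
tool_rot: [-3.141, 0.0, 0.261]
force: [0.4, -0.4, -0.1]
width: 0.0
gripper_force: 0.0
```

```bash
python3 -c "
from h import *
st()
im,P=cloud('scene'); cv2.imwrite('pics/s2.png',im[...,::-1][100:300,250:480].repeat(3,0).repeat(3,1))"
```

```text
1.7667 world [ 436.5 -186.6   29.3] chest [-149.4  -61.7   29.3] rpy [-3.141  0.     0.261] F [ 0.4 -0.4 -0.1] w 0.0
```

View pics/s2.png

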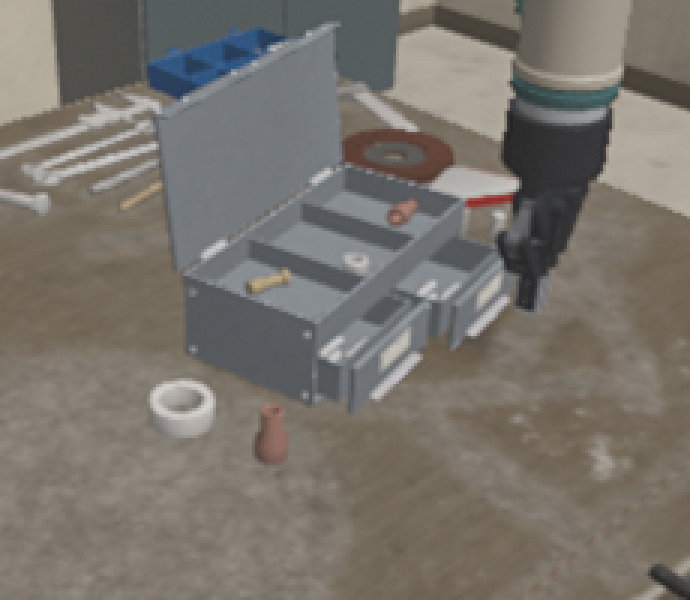

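The closed fingers (about crop (535,290)) stand just in front of the right drawer, in crop (480,300), above its ledge. Cup and ring are clear.

Emit:
arm_command --series '[0, 1.2, 0, 0, 0, 0, 2.2, 0, 0, 0, 0, 3.2, 0, 0, 0, 0, 4.2, 0, 0, 0, 0, 5.2, 0, 0, 0]'

```text
clock: 2.23
eef_pos: [487.5, -173.1, 30.0]
tool_rot: [3.141, -0.0, 0.261]
force: [-1.9, -1.0, 1.6]
width: -0.2
gripper_force: 1.1
```

Emit:
arm_command --series '[0, 0.6, 0, 0, 0, 0, 1.1, 0, 0, 0, 0, 1.5, 0, 0, 0, 0, 1.8, 0, 0, 0, 0, 2.0, 0, 0, 0]'

```text
clock: 2.65
eef_pos: [505.3, -167.9, 29.1]
tool_rot: [-3.141, 0.002, 0.261]
force: [-4.4, -2.1, 4.5]
width: -0.1
gripper_force: 2.4
```

```bash
python3 -c "
from h import *
st()"
```

```text
2.65 world [ 505.3 -167.9   29.1] chest [-78.1 -61.4  29.1] rpy [-3.141e+00  2.000e-03  2.610e-01] F [-4.4 -2.1  4.5] w -0.1
```

Emit:
arm_command --series '[0, 0.1, 0, 0, 0, 0, 0.2, 0, 0, 0, 0, 0.3, 0, 0, 0, 0, 0.3, 0, 0, 0, 0, 0.3, 0, 0, 0]'

```text
clock: 3.07
eef_pos: [505.3, -167.8, 29.1]
tool_rot: [-3.14, 0.006, 0.259]
force: [-7.7, -1.8, 4.4]
width: 0.1
gripper_force: 3.8
```

```bash
python3 -c "
from h import *
st()"
```

```text
3.0667 world [ 505.3 -167.8   29.1] chest [-78.1 -61.3  29.1] rpy [-3.14   0.006  0.259] F [-7.7 -1.8  4.4] w 0.1
```

Emit:
arm_command --series '[0, 0.2, 0, 0, 0, 0, 0.4, 0, 0, 0, 0, 0.6, 0, 0, 0, 0, 0.6, 0, 0, 0, 0, 0.6, 0, 0, 0]'

```text
clock: 3.48
eef_pos: [505.2, -167.7, 28.8]
tool_rot: [-3.137, 0.016, 0.257]
force: [-16.8, -5.2, 12.7]
width: -0.0
gripper_force: 8.9
```

Emit:
arm_command --series '[0, -1.0, 0, 0, 0, 0, -2.5, 0, 0, 0, 0, -4, 0, 0, 0, 0, -5.5, -0.5, 0, 0, 0, -6.4, -2, 0, 0]'

```text
clock: 3.9
eef_pos: [447.6, -165.2, 29.5]
tool_rot: [3.139, -0.002, 0.257]
force: [-0.6, 0.7, 0.4]
width: 0.1
gripper_force: 0.0
```

```bash
python3 -c "
from h import *
st()"
```

```text
3.9 world [ 447.6 -165.2   29.5] chest [-133.2  -43.9   29.5] rpy [ 3.139e+00 -2.000e-03  2.570e-01] F [-0.6  0.7  0.4] w 0.1
```

Emit:
arm_command --series '[0, 0, -2, 0, 0, 0, 0, -4.5, 0, 0, 0, 0, -7, 0, 0, 0, 0, -9.5, 0, 0, 0, 0, -10.4, 0, 0]'

```text
clock: 4.32
eef_pos: [424.7, -77.5, 28.7]
tool_rot: [-3.135, 0.004, 0.261]
force: [0.4, 0.5, 0.6]
width: 0.2
gripper_force: 0.0
```

Emit:
arm_command --series '[0, 1, 0, 0, 0, 0, 2, 0, 0, 0, 0, 3, 0, 0, 0, 0, 3.9, 0, 0, 0, 0, 4.7, 0, 0, 0]'

```text
clock: 4.73
eef_pos: [469.9, -65.7, 28.3]
tool_rot: [-3.134, 0.007, 0.262]
force: [-2.8, 0.2, 2.0]
width: -0.0
gripper_force: 1.0
```

```bash
python3 -c "
from h import *
st()"
```

```text
4.7333 world [469.9 -65.7  28.3] chest [-86.   46.4  28.3] rpy [-3.134  0.007  0.262] F [-2.8  0.2  2. ] w -0.0
```

Emit:
arm_command --series '[0, 0.3, 0, 0, 0, 0, 0.6, 0, 0, 0, 0, 0.9, 0, 0, 0, 0, 1.2, 0, 0, 0, 0, 1.4, 0, 0, 0]'

```text
clock: 5.15
eef_pos: [477.7, -63.6, 28.1]
tool_rot: [-3.132, 0.014, 0.259]
force: [-15.1, -6.1, 11.6]
width: 0.2
gripper_force: 7.7
```

Emit:
arm_command --series '[0, 0.2, 0, 0, 0, 0, 0.4, 0, 0, 0, 0, 0.6, 0, 0, 0, 0, 0.6, 0, 0, 0, 0, 0.6, 0, 0, 0]'

```text
clock: 5.57
eef_pos: [477.6, -63.5, 27.9]
tool_rot: [-3.13, 0.023, 0.256]
force: [-21.9, -7.7, 16.2]
width: -0.1
gripper_force: 11.7
```

```bash
python3 -c "
from h import *
st()"
```

```text
5.5667 world [477.6 -63.5  27.9] chest [-78.   46.7  27.9] rpy [-3.13   0.023  0.256] F [-21.9  -7.7  16.2] w -0.1
```

Emit:
arm_command --series '[0, -1.5, 0, 0, 0, 0, -3, 0, 0, 0, 0, -4.5, 0, 0, 0, 0, -4.5, 0, -3, 0, 0, -4.5, 0, -7, 0]'

```text
clock: 5.98
eef_pos: [442.8, -72.9, 97.4]
tool_rot: [-3.131, 0.012, 0.258]
force: [1.6, 0.3, -0.3]
width: 0.0
gripper_force: 0.0
```

Emit:
arm_command --series '[0, 0, 0, -4, 0, 0, 0, 0, -8, 0, 0, 0, 0, -12, 0, 0, 0, 0, -15.5, 0, 0, 0, 0, -16, 0]'

```text
clock: 6.4
eef_pos: [450.3, -75.0, 263.9]
tool_rot: [-3.138, -0.003, 0.261]
force: [1.1, -1.9, 1.1]
width: 0.1
gripper_force: 0.0
```

```bash
python3 - <<'E'
from h import *
st()
for n in("top","scene"):
    im,P=cloud(n); cv2.imwrite(f'pics/{n}3.png',im[...,::-1]); np.save(f"{n}3.npy",P)
    B=P.reshape(-1,3); B=B[~np.isnan(B[:,0])]; q=np.array([B[:,0]-565,B[:,1]+88.5]).T; c,s=np.cos(.26),np.sin(.26)
    q=q@np.array([[c,-s],[s,c]]); z=B[:,2]
    for nm,a,b in(("L",15,105),("R",-105,-15)):
        m=(q[:,1]>a)&(q[:,1]<b)&(q[:,0]<-50)&(q[:,0]>-125)&(z>20)&(z<50); print(n,nm,m.sum(),np.percentile(q[m,0],[2,10,50]).round(1) if m.any() else '')
E
```

```text
6.4 world [450.3 -75.  263.9] chest [-107.4   42.5  263.9] rpy [-3.138e+00 -3.000e-03  2.610e-01] F [ 1.1 -1.9  1.1] w 0.1
top L 44 [-68.1 -67.6 -64.4]
top R 34 [-68.6 -68.  -65.1]
scene L 217 [-68.9 -68.3 -67.1]
scene R 164 [-69.  -68.5 -67.2]
```

View pics/scene3.png

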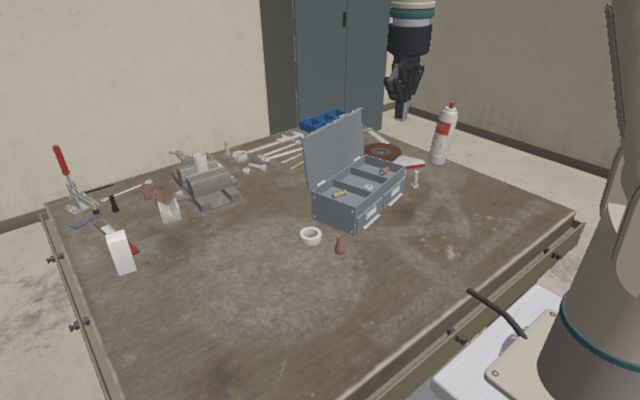

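Both drawers are flush (about (365,215) and (395,195)); the lid is still up at (335,150), and the cup, ring and bolt have not moved. Next: over and behind the lid.

Emit:
arm_command --series '[0, 3, 0.5, 0, 0, 0, 7, 1.4, 0, 0, 0, 11, 2.3, 0, 0, 0, 15, 3.2, 0, 0, 0, 19, 4.2, 0, 0]'

```text
clock: 6.92
eef_pos: [642.1, -64.0, 254.0]
tool_rot: [-3.131, 0.01, 0.262]
force: [0.6, -0.3, 0.4]
width: 0.2
gripper_force: 0.0
```

Emit:
arm_command --series '[0, 3, 0, 0, 0, 0, 4, 0, 0, 0, 0, 4, 0, 3, 0, 0, 4, 0, 6, 0, 0, 4, 0, 8, 0]'

```text
clock: 7.33
eef_pos: [677.0, -53.7, 170.9]
tool_rot: [-3.131, 0.013, 0.261]
force: [-0.2, 0.3, -0.2]
width: 0.1
gripper_force: 0.0
```

```bash
python3 - <<'E'
from h import *
st()
for d in range(100,-1,-10):
    t=np.radians(d); print(d,(60-105*np.cos(t)+8*np.sin(t)+11).round(),(80+105*np.sin(t)+8*np.cos(t)).round())
E
```

```text
7.3333 world [677.  -53.7 170.9] chest [117.1   4.9 170.9] rpy [-3.131  0.013  0.261] F [-0.2  0.3 -0.2] w 0.1
100 97.0 182.0
90 79.0 185.0
80 61.0 185.0
70 43.0 181.0
60 25.0 175.0
50 10.0 166.0
40 -4.0 154.0
30 -16.0 139.0
20 -25.0 123.0
10 -31.0 106.0
0 -34.0 88.0
```

Emit:
arm_command --series '[0, -1.0, 0, -0.8, 0, 0, -2.0, 0, -1.2, 0, 0, -2.9, 0, -1.4, 0, 0, -3.8, 0, -1.4, 0, 0, -4.7, 0, -1.4, 0]'

```text
clock: 7.75
eef_pos: [634.7, -66.6, 192.3]
tool_rot: [-3.135, 0.003, 0.261]
force: [2.6, 0.6, 0.8]
width: 0.1
gripper_force: 1.5
```

Emit:
arm_command --series '[0, -0.9, 0, 0, 0, 0, -1.8, 0, 0.2, 0, 0, -2.7, 0, 0.4, 0, 0, -3.6, 0, 0.7, 0, 0, -4.5, 0, 1.0, 0]'

```text
clock: 8.17
eef_pos: [590.4, -78.3, 182.3]
tool_rot: [-3.134, 0.004, 0.261]
force: [2.5, 0.1, 0.1]
width: -0.0
gripper_force: 1.1
```

```bash
python3 -c "
from h import *
st()
im,P=cloud('scene'); cv2.imwrite('pics/s4.png',im[...,::-1][60:260,250:480].repeat(3,0).repeat(3,1))"
```

```text
8.1667 world [590.4 -78.3 182.3] chest [ 27.1   3.3 182.3] rpy [-3.134  0.004  0.261] F [2.5 0.1 0.1] w -0.0
```

View pics/s4.png

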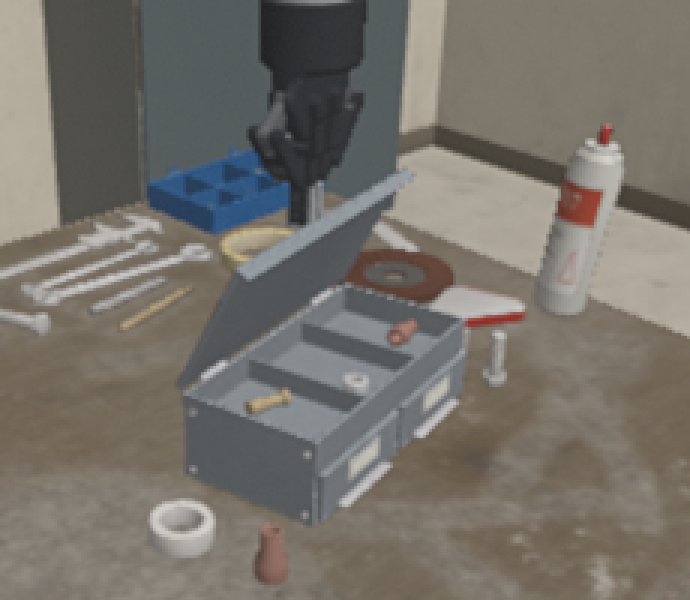

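The lid's free edge (crop (240,275)-(412,175)) is leaning about 60° over the tray, with the fingers behind it.

Emit:
arm_command --series '[0, -0.7, 0, 0.5, 0, 0, -1.4, 0, 1.0, 0, 0, -1.9, 0, 1.6, 0, 0, -2.4, 0, 2.2, 0, 0, -2.9, 0, 2.8, 0]'

```text
clock: 8.63
eef_pos: [561.3, -85.3, 152.7]
tool_rot: [-3.134, 0.007, 0.262]
force: [0.9, 1.6, 2.3]
width: -0.2
gripper_force: 1.0
```

Emit:
arm_command --series '[0, -0.4, 0, 0.6, 0, 0, -0.8, 0, 1.3, 0, 0, -1.2, 0, 2.0, 0, 0, -1.5, 0, 2.7, 0, 0, -1.8, 0, 3.4, 0]'

```text
clock: 9.05
eef_pos: [543.7, -89.7, 118.6]
tool_rot: [-3.134, 0.008, 0.262]
force: [-0.2, -0.1, 1.7]
width: -0.2
gripper_force: 0.8
```

```bash
python3 -c "
from h import *
st()"
```

```text
9.05 world [543.7 -89.7 118.6] chest [-20.9   4.3 118.6] rpy [-3.134  0.008  0.262] F [-0.2 -0.1  1.7] w -0.2
```

Emit:
arm_command --series '[0, -0.3, 0, 0.4, 0, 0, -0.5, 0, 0.8, 0, 0, -0.7, 0, 1.2, 0, 0, -0.9, 0, 1.6, 0, 0, -1.0, 0, 1.9, 0]'

```text
clock: 9.47
eef_pos: [534.5, -92.1, 100.3]
tool_rot: [-3.134, 0.007, 0.262]
force: [0.7, -0.6, 2.1]
width: 0.2
gripper_force: 0.6
```

Emit:
arm_command --series '[0, 0, 0, 0.2, 0, 0, 0, 0, 0.4, 0, 0, 0, 0, 0.6, 0, 0, 0, 0, 0.8, 0, 0, 0, 0, 1.0, 0]'

```text
clock: 9.88
eef_pos: [534.3, -92.1, 90.4]
tool_rot: [-3.134, 0.007, 0.262]
force: [-0.8, 0.0, 1.5]
width: -0.1
gripper_force: 0.6
```

Emit:
arm_command --series '[0, 0, 0, 0.1, 0, 0, 0, 0, 0.2, 0, 0, 0, 0, 0.3, 0, 0, 0, 0, 0.4, 0, 0, 0, 0, 0.4, 0]'

```text
clock: 10.3
eef_pos: [534.4, -92.1, 88.0]
tool_rot: [-3.133, 0.006, 0.261]
force: [-4.4, 0.6, 15.7]
width: 0.3
gripper_force: 7.4
```

```bash
python3 -c "
from h import *
st()"
```

```text
10.3 world [534.4 -92.1  88. ] chest [-30.5   4.4  88. ] rpy [-3.133  0.006  0.261] F [-4.4  0.6 15.7] w 0.3
```

Emit:
arm_command --series '[0, 0, 0, 0.1, 0, 0, 0, 0, 0.2, 0, 0, 0, 0, 0.2, 0, 0, 0, 0, 0.2, 0, 0, 0, 0, 0.2, 0]'

```text
clock: 10.72
eef_pos: [534.5, -92.1, 87.8]
tool_rot: [-3.132, 0.005, 0.261]
force: [-9.4, 2.4, 31.2]
width: 0.1
gripper_force: 15.7
```

Emit:
arm_command --series '[0, 0, 0, -0.5, 0, 0, 0, 0, -2, 0, 0, 0, 0, -5, 0, 0, 0, 0, -9, 0, 0, 0, 0, -13, 0]'

```text
clock: 11.13
eef_pos: [535.0, -92.5, 215.4]
tool_rot: [-3.133, 0.009, 0.261]
force: [0.8, 0.6, 0.6]
width: -0.4
gripper_force: 0.0
```

Emit:
arm_command --series '[0, -2, 0, -2, 0, 0, -5, 0, -2, 0, 0, -8, 0, -2, 0, 0, -10, 0, -2, 0, 0, -10, 0, -2, 0]'

```text
clock: 11.55
eef_pos: [434.9, -119.5, 235.5]
tool_rot: [-3.131, 0.008, 0.258]
force: [-0.3, 1.0, 0.2]
width: 0.1
gripper_force: 0.0
```

```bash
python3 - <<'E'
from h import *
st()
for n in("top","scene"):
    im,P=cloud(n); cv2.imwrite(f'pics/{n}5.png',im[...,::-1])
    B=P.reshape(-1,3); B=B[~np.isnan(B[:,0])]; q=np.array([B[:,0]-565,B[:,1]+88.5]).T; c,s=np.cos(.26),np.sin(.26)
    q=q@np.array([[c,-s],[s,c]]); z=B[:,2]
    for nm,a,b in(("L",15,105),("R",-105,-15)):
        m=(q[:,1]>a)&(q[:,1]<b)&(q[:,0]<-50)&(q[:,0]>-125)&(z>20)&(z<50); print(n,nm,m.sum(),np.percentile(q[m,0],[2,10,50]).round(1) if m.any() else '')
    m=(abs(q[:,1])<110)&(abs(q[:,0])<55)&(z>60)&(z<130); k=np.c_[q[m],np.ones(m.sum())]; print("lid plane",np.linalg.lstsq(k,z[m],rcond=None)[0].round(4))
im=cv2.imread('pics/scene5.png');cv2.imwrite('pics/s6.png',im[60:260,250:480].repeat(3,0).repeat(3,1))
E
```

```text
11.55 world [ 434.9 -119.5  235.5] chest [-133.7    3.5  235.5] rpy [-3.131  0.008  0.258] F [-0.3  1.   0.2] w 0.1
top L 0 
top R 0 
lid plane [-3.80000e-03 -2.00000e-04  8.81265e+01]
scene L 232 [-69.1 -68.3 -67.1]
scene R 172 [-68.9 -68.3 -67.3]
lid plane [-3.50000e-03  6.00000e-04  8.83028e+01]
```

View pics/s6.png

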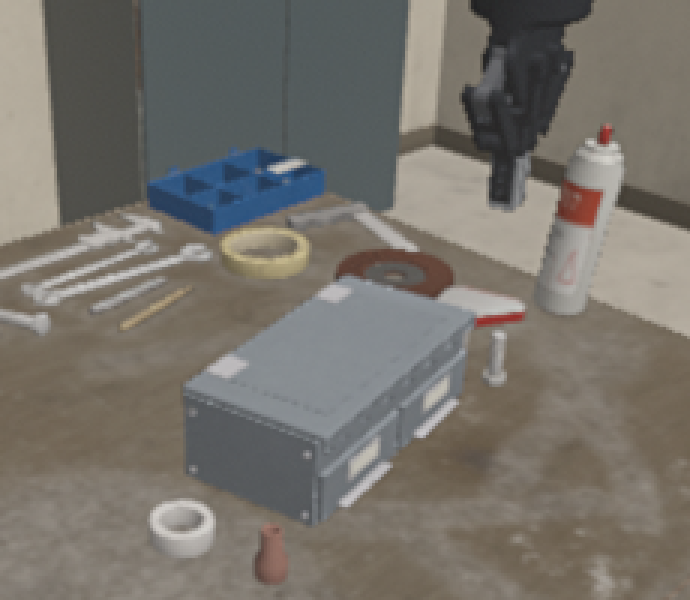

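The lid lies flat on the chest (crop (330,360)), both drawers are flush, the ring, cup and bolt stand where they were, and the arm is clear.

```bash
python3 -c "
from h import *
print(workorder.finish_job())"
```

```text
the job is handed in; nothing more can be done
None
```

The job is handed in at 11.6 s of the 54 s allowed: both drawers were pushed shut to their stops first, then the lid was swung over and pressed flat; the cup, ring and bolt stand where they were, and the block was never approached (I did not re-measure it).

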